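# Open the slide-lid box and hang up its lid

### The arm

A 6-joint arm with a two-finger parallel gripper is mounted at the origin on a cart in front of the work surface, level with it; the furniture and walls round the work are solid. World frame = base frame: x ahead of the robot, y to its left, z up, the work surface at z = 0. Lengths are in m, angles in rad, forces in N, time in s.
With the tool pointing down it reaches from about 0.375 to 0.9 m from the base axis. Payload 3.1 kg.
Tool frame: the origin (TCP) lies on the centre line of the jaws, within the pads' length; the fingertips stand robot.tip_reach ahead of it and the grasp point (between the pads) lies 8 mm behind it (robot.tip_reach is the distance from the TCP to the fingertips, in m); z points along the fingers, y is the line along which they close (so a half turn about z gives the same grasp; the last joint's range is limited). The gripper opens to 87 mm and grips with 3 to 60 N. Pads are 19 mm wide; open, the fingers measure 117 mm over their backs; the gripper's body (75 mm by 190 mm) begins 51 mm behind the grasp point.
Start: joints at [-1.435, 0.527, 1.433, -0, 1.181, -0.178], TCP at [0.193, -0.594, 0.234] pointing down, gripper open.
Joint ranges: [-3.08, 3.08], [-0.75, 2.2], [0.22, 2.44], [-1.43, 4.57], [0, 2.65], [-2.85, 2.85]. Speed limits (rad/s): [2.79, 2.79, 3.14, 3.14, 3.14, 3.14].

### API

Orientations are given as a unit quaternion [x, y, z, w].
In Python, from rig import robot gives the robot as it stands.
- The arm moves only by the tool jog_arm, never from a script. Its argument "motion" is one flat list of numbers, 7 for each row, row after row: the shift along the tool's x, y, z scaled (see below), then the turn, a rotation vector about the tool's x, y, z scaled (see below), then the gripper's target within -1 to 1 (shut at 1, half-way at 0, fully open at -1). In form: [x, y, z, rx, ry, rz, hand, x, y, z, rx, ry, rz, hand, ...]. A call has 1 to 12 rows; each row shifts and turns the commanded pose from where the row before left it, along the tool's axes as they then stand; what a row does not reach is not made up. The controller multiplies each number of a shift by 4 cm and each number of a turn by 4 degrees. A row lasts 1/8 s, in which the tool goes at most 62.5 mm and 10.7 degrees, less where a joint would pass 70% of its speed; a pose out of reach is approached as far as the arm can. A call with a number of a shift or a turn outside -1 to 1 is refused whole. A call with a gripper value outside its range is refused whole. The fingers move at their own pace and stop on an object; "grip_force" is the grip in N (left out, the last holds). Time passes only in rows, so rows that do not move let the fingers close. It gives the time, the measured TCP pose, the force, the opening and the grip force at its end, in the units of the state.
- robot.get_obs(): the state, without advancing time (a new reading comes with each control period).
- robot.camera(name): name is "scene" or "side" or "wrist"; returns the picture (400x640x3 uint8, blue, green, red); there is no depth.
- robot.calibration(name): a dict with "fx", "fy", "cx", "cy" (pixels), "R" (3x3) and "t" (3): a world point X has camera coordinates R X + t; the wrist camera has in their place "T_tool_cam" (4x4, takes a point from camera to tool coordinates, whose origin is the TCP and whose axes are the flange's). Camera axes: x right, y down, z forward; pixel columns grow to the right and rows downward; lengths in m; the calibration is good to about 2 mm. A picture is of the moment at which its call begins: read the wrist's pose just before it. calibration takes no time and is no camera call.
- robot.hand_in(): hands the job in; it is judged then, once.
The state is a dict: "time": time; "q": joint angles; "joint_velocities": joint speeds; "joint_torque": joint torques, N m; "position": TCP position; "tool_rot": TCP orientation; "ft_force": force on the tool from outside, world axes, zero at the start; "moment": the same for the moment, N m; "grip_width": finger opening in m; "grip_force": force on a finger pad.
Only numpy, scipy, OpenCV 4.12 (cv2) and the standard library are available. Lean on these libraries where they do the work, as an engineer would, in place of code of your own. Each camera call takes 0.05 s, during which the arm holds its last target. There are 200 camera calls.

### The job

Open the wooden slide-lid box: raise the end of the lid that carries the eye over the lip of the box, then slide the lid out of its grooves. Lay it down, take it by its long edges instead, and hang it by its eye on the peg of the stand, pushed in past the swinging keeper so that the keeper drops back behind the eye. Leave the lid hanging still from the peg and leave the loose things around (heel die, round die, sanding block, tape roll) where they are.

Things in the scene. Friction and masses are not known exactly. Their poses are not given: they have to be found in the camera images.
- box: Open wooden box 184 x 74 x 57.5 mm, fixed to the table. Origin: centre of its underside; x along its length, z up; exit end at -x. The lid lies on groove floors 38 mm above the origin, x -82.5 to +82.5 mm, 2 mm side play. Side walls are 47 mm high ahead of x = -26 mm. The lid leaves towards -x and is clear of the whole box after 175 mm.
- box_lip (a point): Middle of the top of the lip across the exit end, 88 mm from the box's origin towards -x, 43 mm above it; box axes. It stands 5 mm above the groove floor: the lid cannot slide until its eye end is raised more than 5 mm.
- box_cover (a point): Middle of the opening between the cover strips, level with their underside, at their front end (x = -26 mm, 52.5 mm above the box's origin). From here to the rear end two strips overlap the lid's long edges by 6 mm and hold it down, with 6.5 mm play above the 8 mm lid: the eye end can rise about 9 mm while the tail stays in. Clear of the strips after sliding 110 mm.
- lid_mid (a point): Centre, half-way up, of the loose plywood lid: board 165 (x) x 58 (y) x 8 mm, 0.10 to 0.17 kg. x runs from the eye end (-x) to the tail (+x), z up out of the face with the eye. An upright steel eye plate, 36 long (x), 8 thick (y), 38 mm tall, stands on the top face, its middle 60.5 mm from here towards -x. In the box the lid's axes equal the box's.
- lid_eye (a point): Centre of the 25 mm round hole through the eye plate, running along y; at (-60.5, 0, +24) mm from lid_mid, 20 mm above the top face; 5.5 mm of plate above and beside it. Same axes as lid_mid. When the lid hangs by it the tail points down, about 27 degrees off plumb, the underside leaning on the rest block.
- stand: Fixed dark steel stand, foot 130 x 110 mm. Origin on the table under the peg; the peg points to -x out of a post (30 mm wide, front face at x = +20 mm, 272 mm high), z up. Level peg, 10 mm thick, axis 215 mm up, tip at x = -95 mm. Above it a 14 mm wide arm, underside 46 mm over the axis, carries the keeper at x = -65 mm: room for the eye plate, not for fingers.
- peg_tip (a point): Free end of the peg, on its axis; same axes as the stand.
- peg_seat (a point): Point on the peg axis where the eye plate's middle belongs: 73 mm from the tip, 43 mm behind the keeper's plane, 42 mm in front of the post; same axes as the stand. A level lid whose eye has come 13 mm past it touches the post with its long edge.
- rest_block (a point): Centre of a fixed black rubber block, 80 (x) x 50 (y) x 22 mm, on the post 105 mm below the peg; the hung lid leans against its side. Same axes as the stand.
- keeper (a joint): Angle (rad) of the gravity keeper: a light fork plate, 26 mm wide, 3 mm thick, hinged 42 mm above the peg axis and hanging down to that axis, astride the peg. 0 = hanging; grows inwards towards the post, up to 1.35; cannot swing outwards. An eye pushed along the peg swings it up with under 1 N; it drops back when the eye plate's middle is about 37 mm behind its plane.
- die_heel_mid (a point): Bystander: steel heel die, 74 x 64 x 31 mm, half-way up.
- die_round_mid (a point): Bystander: round steel die, 40 mm across, 35 mm tall, half-way up.
- sand_block_mid (a point): Bystander: brown sanding block 60 x 90 x 30 mm, half-way up.
- tape_2_mid (a point): Bystander: black tape roll 62 mm across, 19 mm tall, half-way up.

How it is judged:
By the outcome, as a careful person would: the job done as asked, in the order asked, and still so for the second after the job is handed in, with the robot touching nothing.
It also fails if it takes over 64 s, if anything falls off the work surface, if the arm or the gripper's body presses on something with over 40 N, if the wrist force passes 120 N, or if a joint passes its speed limit or range.

## Working session

There is one attempt and no reset: what is moved stays moved. The work goes in short steps, Python scripts to look and compute and a tool call to move; the robot and the scene stay as the last step left them, time stands still between calls to the robot, and variables do not carry over. Pictures are saved under pics/ and viewed, at most 13 in all, crops included, and the job is handed in when it is done.

Besides the shell and the picture viewer there is one more tool, called after ">>>" in YAML: its name, and indented under it one key for each argument. jog_arm: Moves the arm, as the interface text tells. Shifts and turns lie within -1 to 1; 1 stands for 4 cm of shift or 4 degrees of turn. Its arguments: {"type":"object","properties":{"motion":{"type":"array","items":{"type":"number"}},"grip_force":{"type":"number"}},"required":["motion"]}

```bash
ls; mkdir -p pics
python3 - <<'E'
from rig import robot
import cv2,numpy as np
np.set_printoptions(precision=4,suppress=True)
o=robot.get_obs();print(o,robot.tip_reach)
for n in("scene","side"):
    cv2.imwrite(f"pics/{n}0.png",robot.camera(n)); print(robot.calibration(n))
print(robot.calibration("wrist"))
E
```

```text
pics
{'time': 0.0, 'q': array([-1.4355,  0.5285,  1.4339, -0.    ,  1.1814, -0.1785]), 'joint_velocities': array([-0.0003, -0.0014,  0.0012, -0.0002, -0.0005,  0.0007]), 'joint_torque': array([  0.0006, -44.0041, -17.6596,   0.0634,   0.0583,  -0.0002]), 'position': array([ 0.1928, -0.5938,  0.2326]), 'tool_rot': array([ 0.9877,  0.1563,  0.    , -0.0011]), 'ft_force': array([-0.438 , -0.2264,  0.0167]), 'moment': array([-0.0403, -0.0303,  0.0186]), 'grip_force': 0.0, 'grip_width': 0.08695577495120685} 0.011
{'fx': 483.48202461823786, 'fy': 483.48202461823786, 'cx': 317.8842003174347, 'cy': 199.9841399315812, 'R': array([[-0.7465, -0.6654, -0.0018],
       [-0.3037,  0.3431, -0.8889],
       [ 0.5921, -0.663 , -0.4581]]), 't': array([0.513 , 0.2831, 0.9949])}
{'fx': 388.968923669348, 'fy': 388.968923669348, 'cx': 320.97732885316793, 'cy': 202.4481819957693, 'R': array([[ 0.8258, -0.5639,  0.012 ],
       [-0.2104, -0.3277, -0.9211],
       [ 0.5233,  0.758 , -0.3893]]), 't': array([-0.3958,  0.3241,  0.5502])}
{'fx': 327.37113556376573, 'fy': 327.37113556376573, 'cx': 321.7878928602374, 'cy': 202.46984041924364, 'T_tool_cam': array([[ 0.0013, -0.9547, -0.2976,  0.0829],
       [ 1.    ,  0.0011,  0.0008,  0.0004],
       [-0.0004, -0.2976,  0.9547, -0.1508],
       [ 0.    ,  0.    ,  0.    ,  1.    ]])}
```

View pics/scene0.png

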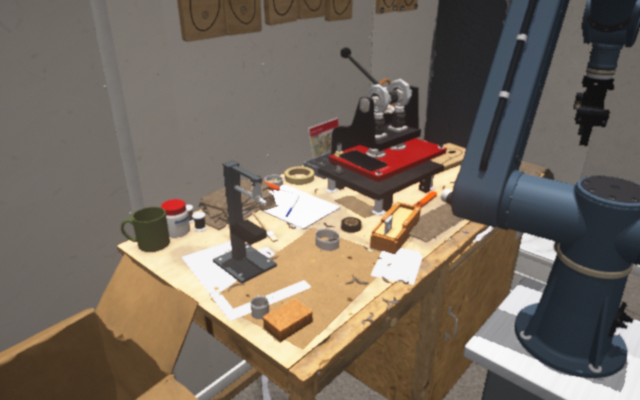

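View pics/side0.png

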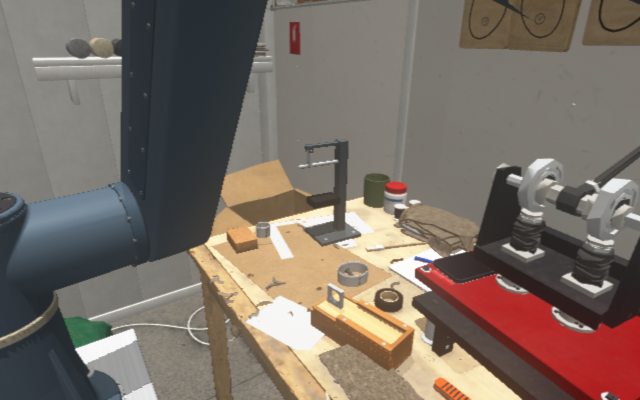

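Scene: box around (397,225), stand foot (243,263), peg tip near (275,186). Side: box around (362,332), eye (335,295), peg from (335,160) to (300,166). I'll enlarge these.

Run:
```python
import cv2,numpy as np
s=cv2.imread("pics/side0.png");c=cv2.imread("pics/scene0.png")
def cr(im,x,y,w,h,k):
    r=cv2.resize(im[y:y+h,x:x+w],None,fx=k,fy=k,interpolation=cv2.INTER_CUBIC)
    for i in range(0,w,10):cv2.line(r,(i*k,0),(i*k,6 if i%50 else 14),(0,0,255),1)
    for i in range(0,h,10):cv2.line(r,(0,i*k),(6 if i%50 else 14,i*k),(0,0,255),1)
    return r
A=np.zeros((600,800,3),np.uint8)
def put(r,x,y):A[y:y+r.shape[0],x:x+r.shape[1]]=r
put(cr(s,300,280,120,90,3)[:270],0,0)   # side box
put(cr(s,290,130,80,120,4),480,0)
put(cr(c,360,190,80,70,5)[:320],0,275)
put(cr(c,210,155,80,30,5)[:110],400,485) if 0 else None
cv2.imwrite("pics/z1.png",A)
B=np.zeros((600,800,3),np.uint8);A=B
put(cr(c,205,150,90,140,4),0,0);put(cr(s,290,130,80,120,5),380,0)
cv2.imwrite("pics/z2.png",A)
A=np.zeros((600,800,3),np.uint8)
put(cr(s,305,275,115,95,5)[:475],0,0);
put(cr(c,365,195,70,60,3),580,0)
cv2.imwrite("pics/z1.png",np.vstack([A]))
```

```text
(no output)
```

View pics/z1.png

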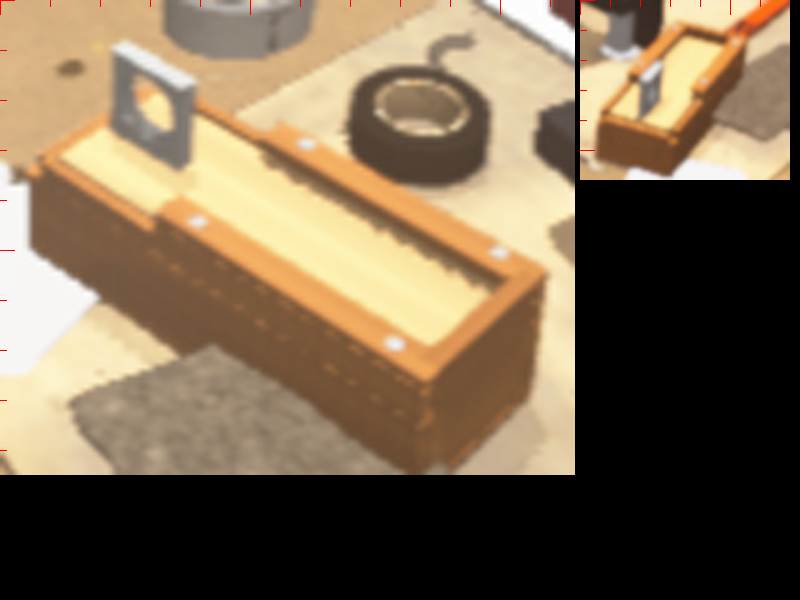

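View pics/z2.png

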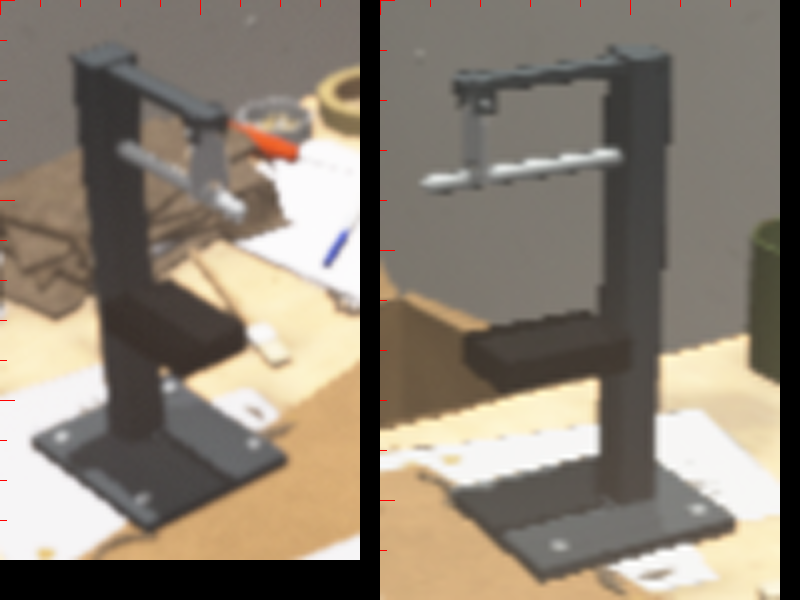

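z1: side box corners rear (391,351), (414,329), front (311,309), eye plate top (327.6,284)–(343,293). z2: peg tip at scene (265,202.5), side (299,166.4); peg root at scene (235.5,187.5), side (338.4,161.2). Now I'll fit the poses.

```bash
cat > h.py <<'E'
from rig import robot
import cv2,numpy as np
from scipy.optimize import least_squares
from scipy.spatial.transform import Rotation as Ro
np.set_printoptions(precision=4,suppress=True)
def proj(c,X,T=None):
    X=np.atleast_2d(X)
    P=X@np.array(c["R"]).T+c["t"]
    return np.c_[c["fx"]*P[:,0]/P[:,2]+c["cx"],c["fy"]*P[:,1]/P[:,2]+c["cy"]]
def wristcal(o):
    c=dict(robot.calibration("wrist"));Tt=np.eye(4);Tt[:3,:3]=Ro.from_quat(o["tool_rot"]).as_matrix();Tt[:3,3]=o["position"]
    M=np.linalg.inv(Tt@c["T_tool_cam"]);c["R"]=M[:3,:3];c["t"]=M[:3,3];return c
def fit(obs,x0,z0=0,extra=None):
    # obs: list of (cal, pts mm, pix)
    def f(p):
        r=[]
        for c,pts,pix in obs:
            X=np.array(pts,float)/1000
            X=Ro.from_euler("z",p[2]).apply(X)+[p[0],p[1],z0]
            r.append((proj(c,X)-np.array(pix)).ravel())
        return np.concatenate(r)
    s=least_squares(f,x0,loss="soft_l1");return s.x,f(s.x).reshape(-1,2)
E
python3 - <<'E'
from h import *
S=robot.calibration("side");C=robot.calibration("scene")
p,r=fit([(S,[(92,-37,57.5),(92,37,57.5),(-26,-37,57.5),(-92,-37,47),(-78.5,-4,84),(-42.5,-4,84)],[(391,351),(414.4,329.4),(336,317.6),(311,309.4),(327.6,284),(343,293)]),
 (C,[(-92,37,47),(-92,37,0),(92,37,57.5),(92,-37,57.5)],[(371.7,231.7),(371.7,245),(391.7,202.3),(420,208.3)])],[0.6,-0.2,-0.8])
print("box",p,np.degrees(p[2]));print(r)
best=None
for y in (-2.4,-.8,.8,2.4):
    q,r=fit([(S,[(-95,0,215),(20,0,215),(20,0,272)],[(299,166.4),(338.4,161.2),(334,139.5)]),(C,[(-95,0,215),(20,0,215)],[(265,202.5),(235.5,187.5)])],[.8,.2,y])
    if best is None or abs(r).sum()<abs(best[1]).sum(): best=(q,r)
print("stand",best[0],np.degrees(best[0][2]));print(best[1])
E
```

```text
box [ 0.4919 -0.1069 -1.3571] -77.75501997393347
[[ 0.564   0.5456]
 [ 1.4114 -0.7043]
 [ 0.115  -0.1626]
 [-1.0296 -3.5129]
 [-0.3469  1.2767]
 [-1.3855  0.2673]
 [-1.2007 -0.1101]
 [-2.0392  1.5797]
 [ 4.5527 -2.0296]
 [ 0.5654 -2.2397]]
stand [ 0.6906  0.2686 -0.0842] -4.825483501479968
[[-0.5179  0.6338]
 [-1.3746 -0.2029]
 [ 3.6356  0.5444]
 [ 0.1313  0.1621]
 [-0.4781 -1.1758]]
```

```bash
cat >> h.py <<'E'
def plan(pos,R,n,o=None):
    """constant row taking the measured pose to (pos,R) in n rows; prints row and path"""
    o=o or robot.get_obs();R0=Ro.from_quat(o["tool_rot"]);w=(R0.inv()*R).as_rotvec()/n
    Rw=Ro.from_rotvec(w);M=np.eye(3)*0;A=Ro.identity();Ms=[]
    for k in range(n): M=M+A.as_matrix();A=A*Rw;Ms.append(R0.as_matrix()@M)
    v=np.linalg.solve(Ms[-1],np.array(pos)-o["position"])
    print(n,"rows of",np.round(np.r_[v/.04,np.degrees(w)/4],3),"mid",o["position"]+Ms[n//2]@v)
def tool(yaw,tilt=0): # tool down, x axis at yaw; tilt: + about tool y
    return Ro.from_euler("z",yaw)*Ro.from_matrix([[1,0,0],[0,-1,0],[0,0,-1]])*Ro.from_euler("y",tilt)
def tri(obs):
    A=[];b=[]
    for c,(u,v) in obs:
        R=np.array(c["R"]);t=np.array(c["t"])
        for k,(p,f,q) in enumerate(((u,c["fx"],c["cx"]),(v,c["fy"],c["cy"]))):
            r=R[k]-(p-q)/f*R[2];A.append(r);b.append(-(t[k]-(p-q)/f*t[2]))
    return np.linalg.lstsq(np.array(A),np.array(b),rcond=None)[0]
E
python3 - <<'E'
from h import *
S=robot.calibration("side");C=robot.calibration("scene")
for a,b in (((540,175),(378,97)),((605,190),(402,92)),((352,272),(327,238)),((388,299),(351,224)),((242,238),(288,318)),((263,229),(260,305))): print(tri([(S,a),(C,b)]))
plan([.48,-.06,.27],tool(1.785),24)
E
```

```text
[ 0.6869 -0.2656  0.3288]
[ 0.6649 -0.3581  0.3344]
[0.6043 0.0562 0.0184]
[ 0.6112 -0.0573  0.0104]
[0.4598 0.3517 0.0164]
[0.5308 0.3656 0.0195]
24 rows of [ 0.691 -0.041 -0.039 -0.001 -0.001 -0.878] mid [ 0.4516 -0.3575  0.2529]
```

>>> jog_arm:
  motion: [0.72,-0.69,-0.06,0,0,0,-1,0.72,-0.69,-0.06,0,0,0,-1,0.72,-0.69,-0.06,0,0,0,-1,0.72,-0.69,-0.06,0,0,0,-1,0.72,-0.69,-0.06,0,0,0,-1,0.72,-0.69,-0.06,0,0,0,-1,0.72,-0.69,-0.06,0,0,0,-1,0.72,-0.69,-0.06,0,0,0,-1,0.72,-0.69,-0.06,0,0,0,-1,0.72,-0.69,-0.06,0,0,0,-1,0.72,-0.69,-0.06,0,0,0,-1,0.72,-0.69,-0.06,0,0,0,-1]

```text
time: 1.6
position: [0.4197, -0.1714, 0.2622]
tool_rot: [0.988, 0.156, -0.0, -0.0]
ft_force: [-0.1, -0.1, 0.1]
grip_width: 0.087
grip_force: 0.0
```

Run:
```python
from h import *
print(robot.get_obs()["position"])
plan([.48,-.06,.27],tool(1.785),22)
```

```text
[ 0.4197 -0.1714  0.2622]
22 rows of [ 0.158 -0.009 -0.009 -0.    -0.    -0.958] mid [ 0.4741 -0.1217  0.2665]
```

>>> jog_arm:
  motion: [0.16,-0.01,-0.01,0,0,-0.96,-1,0.16,-0.01,-0.01,0,0,-0.96,-1,0.16,-0.01,-0.01,0,0,-0.96,-1,0.16,-0.01,-0.01,0,0,-0.96,-1,0.16,-0.01,-0.01,0,0,-0.96,-1,0.16,-0.01,-0.01,0,0,-0.96,-1,0.16,-0.01,-0.01,0,0,-0.96,-1,0.16,-0.01,-0.01,0,0,-0.96,-1,0.16,-0.01,-0.01,0,0,-0.96,-1,0.16,-0.01,-0.01,0,0,-0.96,-1,0.16,-0.01,-0.01,0,0,-0.96,-1]

```text
time: 2.98
position: [0.4715, -0.1274, 0.2664]
tool_rot: [0.865, 0.503, -0.0, -0.0]
ft_force: [0.3, 0.4, 0.0]
grip_width: 0.0874
grip_force: 0.0
```

>>> jog_arm:
  motion: [0.16,-0.01,-0.01,0,0,-0.96,-1,0.16,-0.01,-0.01,0,0,-0.96,-1,0.16,-0.01,-0.01,0,0,-0.96,-1,0.16,-0.01,-0.01,0,0,-0.96,-1,0.16,-0.01,-0.01,0,0,-0.96,-1,0.16,-0.01,-0.01,0,0,-0.96,-1,0.16,-0.01,-0.01,0,0,-0.96,-1,0.16,-0.01,-0.01,0,0,-0.96,-1,0.16,-0.01,-0.01,0,0,-0.96,-1,0.16,-0.01,-0.01,0,0,-0.96,-1,0.16,-0.01,-0.01,0,0,-0.96,-1,0,0,0,0,0,0,-1]

```text
time: 4.47
position: [0.4797, -0.0589, 0.2709]
tool_rot: [0.626, 0.78, -0.0, -0.0]
ft_force: [-0.3, 0.6, 0.2]
grip_width: 0.0868
grip_force: 0.0
```

Run:
```python
from h import *
o=robot.get_obs();im=robot.camera("wrist");cv2.imwrite("pics/w1.png",im)
import pickle;pickle.dump(o,open("w1.pkl","wb"))
print(o["position"],o["tool_rot"])
cv2.imwrite("pics/w1b.png",cv2.resize(im,(800,500),interpolation=cv2.INTER_CUBIC))
```

```text
[ 0.4797 -0.0589  0.2709] [ 0.6263  0.7796 -0.0002 -0.0004]
```

View pics/w1b.png

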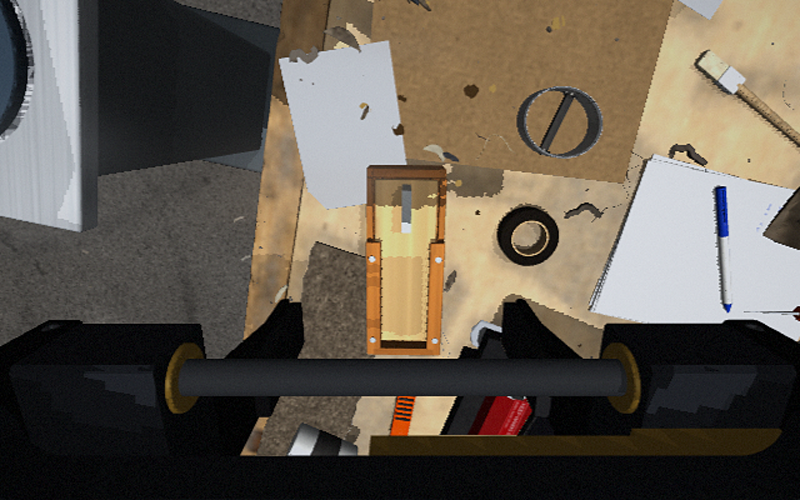

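Wrist view: box with eye end at the top, corners ≈(368,167),(446,167),(367,354),(439,354), eye plate ≈(406,210), tape (528,236), heel die (559,122). I'll enlarge the box.

Run:
```python
import cv2
im=cv2.imread("pics/w1.png")
cv2.imwrite("pics/w1c.png",cv2.resize(im[125:290,285:365],None,fx=3.6*2,fy=3.6,interpolation=cv2.INTER_CUBIC))
```

```text
(no output)
```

View pics/w1c.png

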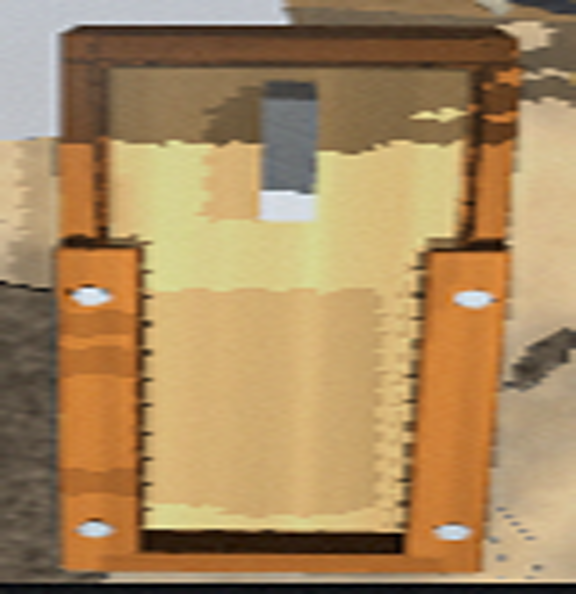

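Run:
```python
from h import *
import pickle
o=pickle.load(open("w1.pkl","rb"));W=wristcal(o)
S=robot.calibration("side");C=robot.calibration("scene")
p,r=fit([(W,[(-78.5,0,84),(-42.5,0,84),(-26,-37,57.5),(-26,37,57.5),(92,-37,57.5),(92,37,57.5)],
 [(325.1,152.8),(325.1,186.1),(293.3,192.5),(355.8,193.9),(293.75,283.3),(351.8,283.9)])],[.49,-.1,-1.36])
print(p,np.degrees(p[2]));print(r)
e=Ro.from_euler("z",p[2]).apply([-.0605,0,0])+[p[0],p[1],0];print("eye",e)
# grasp 4mm toward exit of eye? keep centred; grasp point 21 above lid top (z .067) -> TCP z .059
plan([e[0],e[1],.12],tool(p[2]+np.pi),4)
plan([e[0],e[1],.061],tool(p[2]+np.pi),6)
```

```text
[ 0.4932 -0.1044 -1.3668] -78.31076940915113
[[ 0.3492 -0.9726]
 [-0.2563 -0.4017]
 [-0.9162  0.8849]
 [ 0.6011  0.3918]
 [-0.2281  0.0637]
 [ 0.3018  0.2322]]
eye [ 0.481  -0.0451  0.    ]
4 rows of [ 0.084  0.026  0.943 -0.002 -0.001  0.046] mid [ 0.4807 -0.0486  0.1577]
6 rows of [ 0.056  0.017  0.875 -0.001 -0.001  0.03 ] mid [ 0.4806 -0.0498  0.131 ]
```

>>> jog_arm:
  motion: [0.056,0.017,0.875,0,0,0.03,-1,0.056,0.017,0.875,0,0,0.03,-1,0.056,0.017,0.875,0,0,0.03,-1,0.056,0.017,0.875,0,0,0.03,-1,0.056,0.017,0.875,0,0,0.03,-1,0.056,0.017,0.875,0,0,0.03,-1,0,0,0,0,0,0,0,0,0,0,0,0,0,0.5,0,0,0,0,0,0,0.7,0,0,0,0,0,0,0.75,0,0,0,0,0,0,1,0,0,0,0,0,0,1]
  grip_force: 20

```text
time: 6.02
position: [0.4814, -0.0453, 0.0615]
tool_rot: [0.631, 0.776, 0.0, 0.0]
ft_force: [-0.5, 0.4, 0.4]
grip_width: 0.0352
grip_force: 0.0
```

>>> jog_arm:
  motion: [0,0,0,0,0,0,1,0,0,0,0,0,0,1,0,0,0,0,0,0,1,0,0,0,0,0,0,1]

```text
time: 6.52
position: [0.481, -0.0452, 0.0611]
tool_rot: [0.631, 0.776, -0.0, -0.0]
ft_force: [-1.0, 0.1, 0.3]
grip_width: 0.0077
grip_force: 20.0
```

>>> jog_arm:
  motion: [0,0,0,0,0,0,1,0,0,0,0,0,0,1]
  grip_force: 60

```text
time: 6.78
position: [0.481, -0.0452, 0.0611]
tool_rot: [0.631, 0.776, -0.0, -0.0]
ft_force: [-1.1, 0.2, 0.6]
grip_width: 0.0065
grip_force: 60.0
```

Run:
```python
from h import *
o=robot.get_obs();print(o["ft_force"],o["grip_width"],o["grip_force"])
# box-frame tool: TCP at x=-60.5,z=61.1 , tool x=-box x, y=+y, z=-z
def lid(s,ht,hl): # tail height, height at x=-84 (mm)
    xt=82.5-s;th=np.arctan2(hl-ht,xt+84)
    T=np.eye(4);T[:3,:3]=Ro.from_euler("y",th).as_matrix()
    piv=np.array([82.5,0,38.]);T[:3,3]=np.array([xt,0,38+ht])-T[:3,:3]@piv
    return T,np.degrees(th)
T0=np.eye(4);T0[:3,:3]=Ro.from_euler("y",np.pi).as_matrix();T0[:3,3]=[-60.5,0,61.1]
P=T0;
for s,ht,hl in [(0,.7,4),(0,1.5,7.2),(15,1.5,7.2),(35,1.5,7.2),(55,1.5,7.2),(75,1.5,7.2),(92,1.5,7.2),(108,2,7.8)]:
    D,th=lid(s,ht,hl);N=D@T0;d=np.linalg.inv(P)@N;P=N
    print(s,round(th,2),np.round(np.r_[d[:3,3]/40,np.degrees(Ro.from_matrix(d[:3,:3]).as_rotvec())/4],3))
```

```text
[-1.1008  0.1635  0.5516] 0.006493083339698925 59.96247225583147
0 1.14 [-0.012  0.    -0.088  0.     0.284  0.   ]
0 1.96 [-0.008  0.    -0.071  0.     0.206  0.   ]
15 2.15 [0.373 0.    0.001 0.    0.048 0.   ]
35 2.48 [ 0.496  0.    -0.002  0.     0.082  0.   ]
55 2.93 [ 0.495  0.    -0.006  0.     0.111  0.   ]
75 3.56 [ 0.493  0.    -0.014  0.     0.16   0.   ]
92 4.38 [ 0.416  0.    -0.024  0.     0.203  0.   ]
108 5.66 [ 0.386  0.    -0.062  0.     0.322  0.   ]
```

>>> jog_arm:
  motion: [-0.012,0,-0.09,0,0.28,0,1,-0.01,0,-0.07,0,0.21,0,1,0,0,0,0,0,0,1,0,0,0,0,0,0,1]

```text
time: 7.28
position: [0.4815, -0.0463, 0.0676]
tool_rot: [0.631, 0.776, 0.011, -0.013]
ft_force: [0.1, 0.0, -0.5]
grip_width: 0.0067
grip_force: 60.0
```

>>> jog_arm:
  motion: [0.37,0,0,0,0.05,0,1,0.5,0,0,0,0.08,0,1,0,0,0,0,0,0,1]

```text
time: 7.65
position: [0.4729, -0.0099, 0.0688]
tool_rot: [0.63, 0.776, 0.013, -0.018]
ft_force: [1.3, 0.4, -0.7]
grip_width: 0.0066
grip_force: 60.0
```

>>> jog_arm:
  motion: [0.495,0,-0.006,0,0.11,0,1,0.49,0,-0.014,0,0.16,0,1,0,0,0,0,0,0,1]

```text
time: 8.02
position: [0.4655, 0.0279, 0.0716]
tool_rot: [0.63, 0.776, 0.019, -0.025]
ft_force: [0.8, -0.1, -1.2]
grip_width: 0.007
grip_force: 60.0
```

>>> jog_arm:
  motion: [0.415,0,-0.024,0,0.2,0,1,0.385,0,-0.06,0,0.32,0,1,0.4,0,-0.1,0,0.1,0,1,0.3,0,-0.5,0,0,0,1,0.2,0,-0.8,0,-0.5,0,1,0.5,0,-0.5,0,-0.7,0,1,0.8,0,0,0,-0.3,0,1,0,0,0,0,0,0,1]

```text
time: 9.02
position: [0.4423, 0.1385, 0.1591]
tool_rot: [0.63, 0.777, 0.001, -0.0]
ft_force: [0.0, -0.6, -0.6]
grip_width: 0.0064
grip_force: 60.0
```

Run:
```python
from h import *
o=robot.get_obs();print(o["position"],o["ft_force"],Ro.from_quat(o["tool_rot"]).as_matrix())
a=robot.camera("side");b=robot.camera("scene")
A=np.zeros((600,800,3),np.uint8)
A[:400,:400]=cv2.resize(a[180:380,220:420],(400,400));A[:450,400:]=cv2.resize(b[120:345,200:400],(400,450))
cv2.imwrite("pics/c3.png",A)
```

```text
[0.4423 0.1385 0.1591] [ 0.0261 -0.6485 -0.5929] [[-0.2072  0.9783  0.0001]
 [ 0.9783  0.2072  0.0013]
 [ 0.0012  0.0004 -1.    ]]
```

View pics/c3.png

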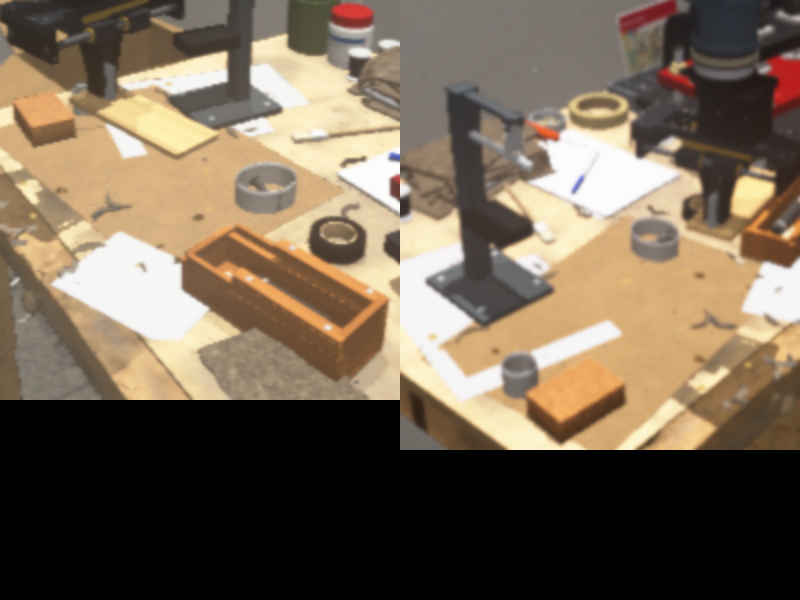

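>>> jog_arm:
  motion: [0.42,0,0.85,0,0,0,1,0.42,0,0.85,0,0,0,1,0.42,0,0.85,0,0,0,1,0,0,0.7,0,0,0,1,0,0,0.12,0,0,0,1,0,0,0,0,0,0,1]

```text
time: 9.88
position: [0.4335, 0.1849, 0.0238]
tool_rot: [0.632, 0.775, 0.0, -0.0]
ft_force: [-0.3, 0.5, -0.9]
grip_width: 0.0067
grip_force: 60.0
```

>>> jog_arm:
  motion: [0,0,0,0,0,0,0.8,0,0,0,0,0,0,0,0,0,0,0,0,0,-1,0,0,0,0,0,0,-1,0,0,0,0,0,0,-1,0,0,0,0,0,0,-1,-0.5,0,0,0,0,0,-1,-0.5,0,0,0,0,0,-1,-0.5,0,0,0,0,0,-1,-0.5,0,0,0,0,0,-1,0,0,0.2,0,0,0,-1,0,0,0,0,0,0,-1]

```text
time: 11.38
position: [0.4488, 0.1076, 0.015]
tool_rot: [0.631, 0.776, -0.0, -0.001]
ft_force: [-0.2, 0.1, -0.2]
grip_width: 0.0868
grip_force: 0.0
```

>>> jog_arm:
  motion: [0,0,0.06,0,0,0,-1,0,0,0,0,0,0,-0.2,0,0,0,0,0,0,0.2,0,0,0,0,0,0,0.5,0,0,0,0,0,0,0.5,0,0,0,0,0,0,0.5]
  grip_force: 15

```text
time: 12.12
position: [0.4496, 0.1073, 0.0133]
tool_rot: [0.631, 0.776, 0.0, -0.0]
ft_force: [-0.0, 1.3, 0.6]
grip_width: 0.0577
grip_force: 15.0
```

>>> jog_arm:
  motion: [0,0,0,0,0,0,1,0,0,0,0,0,0,1]
  grip_force: 50

```text
time: 12.38
position: [0.4496, 0.1073, 0.0133]
tool_rot: [0.631, 0.776, 0.0, -0.0]
ft_force: [0.1, 1.8, 2.4]
grip_width: 0.0572
grip_force: 50.0
```

Run:
```python
from h import *
import pickle
o=robot.get_obs();im=robot.camera("wrist");cv2.imwrite("pics/w4.png",im);pickle.dump(o,open("w4.pkl","wb"))
cv2.imwrite("pics/w4b.png",cv2.resize(im,(800,500),interpolation=cv2.INTER_CUBIC))
```

View pics/w4b.png

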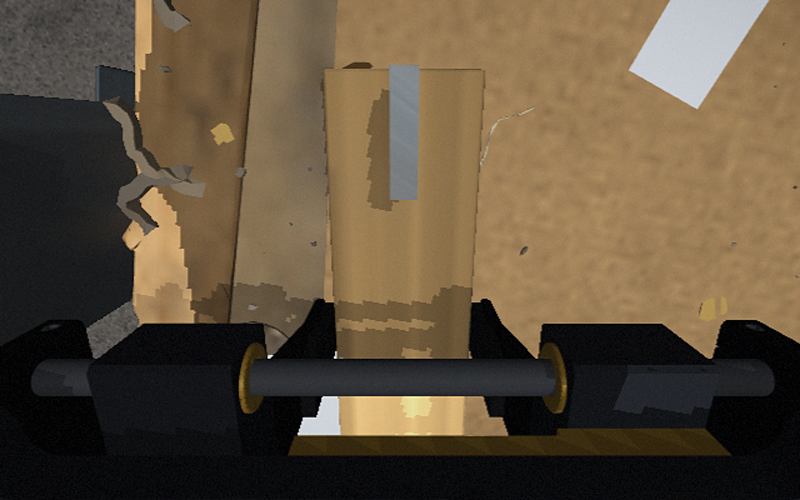

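```bash
cat >> h.py <<'E'
def ray(c,uv,z):
    d=np.array(c["R"]).T@np.array([(uv[0]-c["cx"])/c["fx"],(uv[1]-c["cy"])/c["fy"],1]);o=-np.array(c["R"]).T@c["t"]
    return o+d*(z-o[2])/d[2]
E
python3 - <<'E'
from h import *
import pickle
o=pickle.load(open("w4.pkl","rb"));W=wristcal(o)
Rt=Ro.from_quat(o["tool_rot"])
for uv in ((322.4,159.2),(324,52)):
    X=ray(W,uv,.046);print(X,Rt.inv().apply(X-o["position"]))
e=Rt.inv().apply(ray(W,(322.4,159.2),.046)-o["position"])
eye_tool=np.array([.0795,0.0,o["position"][2]-.028]);print(eye_tool)
psi=-.0842  # stand yaw
st=np.array([.6906,.2686,0]);RS=Ro.from_euler("z",psi)
R=tool(psi+np.pi/2)
for x in (-150,):
    tgt=st+RS.apply([x/1000,0,.215])-R.apply(eye_tool);print("tcp",tgt)
    o2=dict(o);plan(o["position"]+[0,0,.20],Rt,6,o)
    o2["position"]=o["position"]+[0,0,.20];plan(tgt,R,6,o2)
E
```

```text
[0.4381 0.1676 0.046 ] [ 0.0614  0.001  -0.0327]
[0.4313 0.2026 0.046 ] [ 0.0971  0.0015 -0.0326]
[ 0.0795  0.     -0.0147]
tcp [0.5344 0.202  0.2003]
6 rows of [ 0.001  0.    -0.833  0.     0.     0.   ] mid [0.4496 0.1073 0.1466]
6 rows of [ 0.364  0.387  0.054  0.    -0.002  0.69 ] mid [0.5032 0.1732 0.2046]
```

>>> jog_arm:
  motion: [0,0,-0.3,0,0,0,1,0,0,-0.9,0,0,0,1,0,0,-0.95,0,0,0,1,0,0,-0.95,0,0,0,1,0,0,-0.95,0,0,0,1,0,0,-0.95,0,0,0,1,0.36,0.39,0.05,0,0,0.69,1,0.36,0.39,0.05,0,0,0.69,1,0.36,0.39,0.05,0,0,0.69,1,0.36,0.39,0.05,0,0,0.69,1,0.2,0.2,0.05,0,0,0.69,1,0,0,0,0,0,0.69,1]

```text
time: 13.92
position: [0.5115, 0.1809, 0.2034]
tool_rot: [0.736, 0.676, -0.0, -0.0]
ft_force: [-0.1, -0.6, -1.1]
grip_width: 0.0567
grip_force: 50.0
```

Run:
```python
from h import *
import pickle
o=robot.get_obs();im=robot.camera("wrist");s=robot.camera("side");pickle.dump(o,open("w5.pkl","wb"))
cv2.imwrite("pics/w5.png",im);cv2.imwrite("pics/s5.png",s)
A=np.zeros((600,800,3),np.uint8);A[:250,:]=0
A[:300,:480]=cv2.resize(im,(480,300),interpolation=cv2.INTER_AREA)
A[300:600,:400]=0
A[:600,480:]=cv2.resize(s[100:250,270:350],(320,600),interpolation=cv2.INTER_CUBIC)
A[300:600,:480]=cv2.resize(im[0:200,320:640],(480,300),interpolation=cv2.INTER_CUBIC)
cv2.imwrite("pics/w5b.png",A);print(o["position"])
```

```text
[0.5115 0.1809 0.2034]
```

View pics/w5b.png

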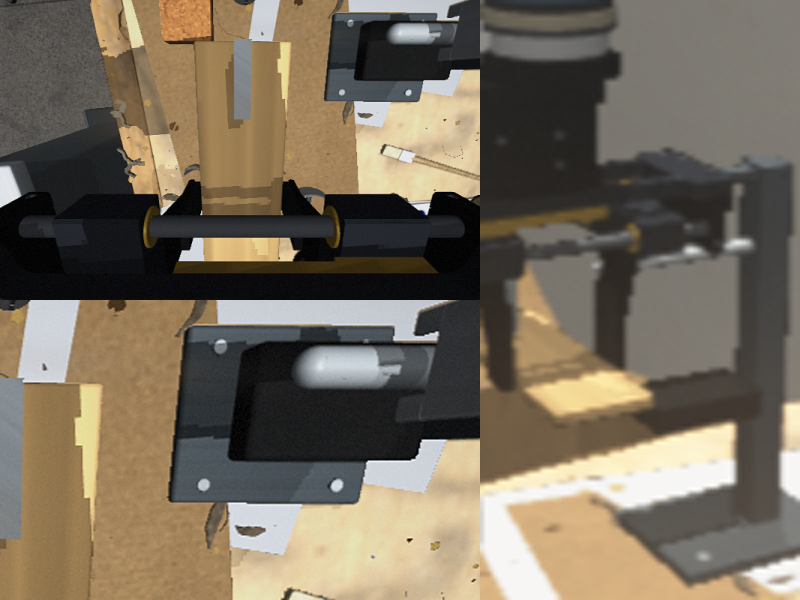

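Run:
```python
from h import *
import pickle
o=pickle.load(open("w5.pkl","rb"));W=wristcal(o);Rt=Ro.from_quat(o["tool_rot"])
tip=ray(W,(515.3,45.2),.215);p2=ray(W,(320+420/1.5,45.3),.215)
print("tip",tip,"old",np.array([.6906,.2686])+Ro.from_euler("z",-.0842).as_matrix()[:2,:2]@[-.095,0])
b1=ray(W,(320+170/1.5,200/1.5),.01);b2=ray(W,(320+358/1.5,203/1.5),.01);print("foot yaw",np.degrees(np.arctan2(*(b2-b1)[1::-1])))
t1=ray(W,(320+188/1.5,26/1.5),.01);t2=ray(W,(320+395/1.5,26/1.5),.01);print(np.degrees(np.arctan2(*(t2-t1)[1::-1])))
e=np.array([.0793,.001,-.0147]);print("eye",o["position"]+Rt.apply(e),"plate top px",)
print(Rt.inv().apply(tip-(o["position"]+Rt.apply(e))))
```

```text
tip [0.5957 0.2766 0.215 ] old [0.5959 0.2766]
foot yaw -5.690276685505086
-4.797739696775104
eye [0.5192 0.2598 0.2181] plate top px
[0.0232 0.0748 0.0031]
```

>>> jog_arm:
  motion: [0.4,0.3,0.08,0,0,0,1,0.18,0.5,0,0,0,0,1,0,0.6,0,0,0,0,1,0,0.55,0,0,0,0,1,0,0,0,0,0,0,1]

```text
time: 14.65
position: [0.5922, 0.1965, 0.2002]
tool_rot: [0.736, 0.677, 0.0, 0.0]
ft_force: [-0.8, 0.2, -1.0]
grip_width: 0.0573
grip_force: 50.0
```

>>> jog_arm:
  motion: [0,0.3,0,0,0,0,1,0,0.3,0,0,0,0,1,0,0.2,0,0,0,0,1,0,0,0,0,0,0,1]

```text
time: 15.15
position: [0.6238, 0.1942, 0.2]
tool_rot: [0.736, 0.677, 0.0, -0.0]
ft_force: [-0.9, 0.0, -0.6]
grip_width: 0.057
grip_force: 50.0
```

Run:
```python
from h import *
o=robot.get_obs();Rt=Ro.from_quat(o["tool_rot"]);e=np.array([.0793,.001,-.0147]);E=o["position"]+Rt.apply(e)
print(Ro.from_euler("z",np.radians(-5)).inv().apply(E-[.5957,.2766,.215]))
im=robot.camera("wrist");s=robot.camera("side")
A=np.zeros((600,800,3),np.uint8)
A[:400,:]=cv2.resize(im[0:200,240:640],(800,400),interpolation=cv2.INTER_CUBIC)
A[400:600,:400]=cv2.resize(s[130:210,270:430],(400,200),interpolation=cv2.INTER_CUBIC)
cv2.imwrite("pics/w6b.png",A)
```

```text
[ 0.0359 -0.0003 -0.0003]
```

View pics/w6b.png

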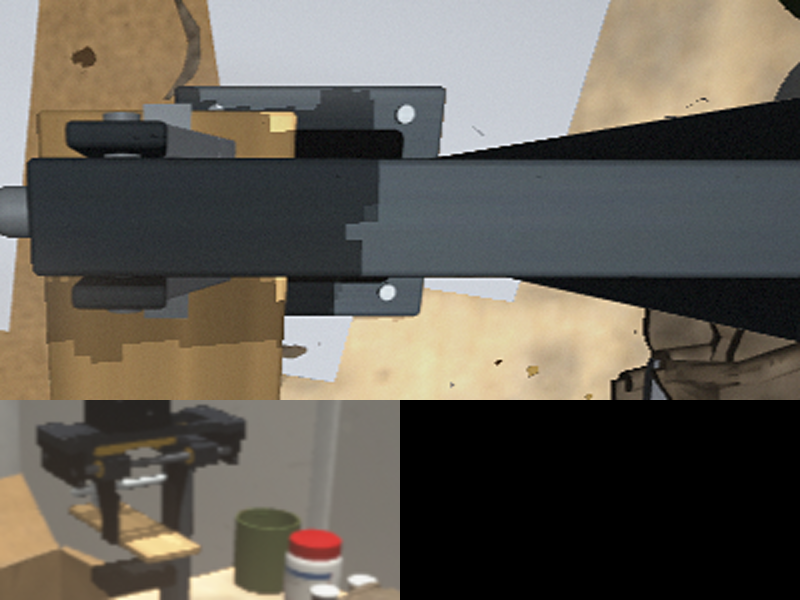

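The eye is on the peg (plate around x 145–190, peg tip emerging at (15,210)) and the keeper is being swung inwards. I'll push on to the seat.

>>> jog_arm:
  motion: [0,0.35,0,0,0,0,1,0,0.35,0,0,0,0,1,0,0.3,0,0,0,0,1,0,0,0,0,0,0,1]

```text
time: 15.75
position: [0.6644, 0.1907, 0.1998]
tool_rot: [0.736, 0.677, 0.001, -0.0]
ft_force: [0.3, -0.9, -1.8]
grip_width: 0.0568
grip_force: 50.0
```

Run:
```python
from h import *
o=robot.get_obs();Rt=Ro.from_quat(o["tool_rot"]);e=np.array([.0793,.001,-.0147]);E=o["position"]+Rt.apply(e)
R5=Ro.from_euler("z",np.radians(-5))
print(R5.inv().apply(E-[.5957,.2766,.215]))
# lower eye 6mm so it nearly hangs, and tilt 36 deg about the eye in 10 rows
th=np.radians(36);D=Ro.from_euler("z",np.radians(-5))*Ro.from_euler("x",th)*R5.inv()
R1=D*Rt;plan(E+[0,0,-.005]-R1.apply(e),R1,10); print(E+[0,0,-.005]-R1.apply(e))
cv2.imwrite("pics/w7.png",robot.camera("wrist")[0:200])
```

```text
[ 0.0768 -0.0003 -0.0004]
10 rows of [ 0.023 -0.     0.136 -0.002  0.9    0.001] mid [0.6654 0.2013 0.1687]
[0.6665 0.2144 0.1511]
```

View pics/w7.png

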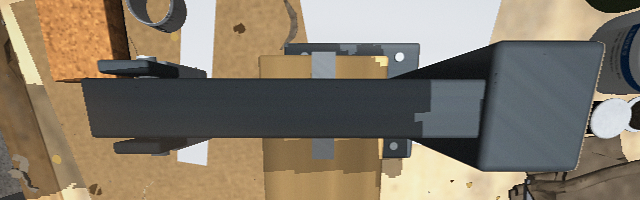

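>>> jog_arm:
  motion: [0.023,0,0.136,0,0.9,0,1,0.023,0,0.136,0,0.9,0,1,0.023,0,0.136,0,0.9,0,1,0.023,0,0.136,0,0.9,0,1,0.023,0,0.136,0,0.9,0,1,0,0,0,0,0,0,1]

```text
time: 16.55
position: [0.6628, 0.198, 0.1729]
tool_rot: [0.728, 0.668, 0.114, -0.107]
ft_force: [-0.4, -0.2, -1.3]
grip_width: 0.0571
grip_force: 50.0
```

>>> jog_arm:
  motion: [0.023,0,0.136,0,0.9,0,1,0.023,0,0.136,0,0.9,0,1,0.023,0,0.136,0,0.9,0,1,0.023,0,0.136,0,0.9,0,1,0.023,0,0.136,0,0.9,0,1,0,0,0,0,0,0,1]

```text
time: 17.3
position: [0.6645, 0.2143, 0.1504]
tool_rot: [0.701, 0.643, 0.226, -0.21]
ft_force: [-0.7, 0.4, -2.0]
grip_width: 0.0567
grip_force: 50.0
```

Run:
```python
from h import *
o=robot.get_obs();Rt=Ro.from_quat(o["tool_rot"]);e=np.array([.0793,.001,-.0147]);E=o["position"]+Rt.apply(e)
R5=Ro.from_euler("z",np.radians(-5))
print(R5.inv().apply(E-[.5957,.2766,.215]),o["ft_force"],R5.inv().apply(Rt.as_matrix()[:,2]),o["q"])
# gripper tip positions (stand frame, origin at table under the peg)
st=np.array([.6906,.2686,0])
for th in (36,44,50,56):
    R1=R5*Ro.from_euler("x",np.radians(th))*R5.inv()*tool(np.radians(85.1))
    p=E-R1.apply(e);print(th,[np.round(R5.inv().apply(p+R1.apply([sx,0,.011])-st),4) for sx in (-.0095,.0095)])
    plan(p,R1,4)
```

```text
[ 0.0749 -0.0005 -0.0062] [-0.6786  0.364  -1.9926] [-0.0035  0.587  -0.8096] [-0.1066  0.7318  1.4686  0.7244  1.0875 -0.4178]
36 [array([-0.0211, -0.0576,  0.1359]), array([-0.0212, -0.0422,  0.147 ])]
4 rows of [ 0.     0.001  0.001 -0.013  0.004 -0.002] mid [0.6646 0.2143 0.1504]
44 [array([-0.0211, -0.0468,  0.1287]), array([-0.0212, -0.0332,  0.1419])]
4 rows of [ 0.014  0.001  0.069 -0.013  0.504 -0.003] mid [0.6651 0.2207 0.1449]
50 [array([-0.0211, -0.0382,  0.1243]), array([-0.0212, -0.026 ,  0.1389])]
4 rows of [ 0.026  0.001  0.121 -0.014  0.879 -0.004] mid [0.6656 0.2259 0.1412]
56 [array([-0.0211, -0.0292,  0.1209]), array([-0.0212, -0.0185,  0.1366])]
4 rows of [ 0.04   0.001  0.172 -0.014  1.254 -0.004] mid [0.6661 0.2313 0.138 ]
```

>>> jog_arm:
  motion: [0.026,0,0.12,0,0.88,0,1,0.026,0,0.12,0,0.88,0,1,0.026,0,0.12,0,0.88,0,1,0.026,0,0.12,0,0.88,0,1,0,0,0,0,0,0,1,0,0,0,0,0,0,1]

```text
time: 18.05
position: [0.6667, 0.2307, 0.1402]
tool_rot: [0.667, 0.614, 0.312, -0.286]
ft_force: [0.8, -0.0, -1.2]
grip_width: 0.0573
grip_force: 50.0
```

>>> jog_arm:
  motion: [0,0,0,0,0,0,1,0,0,0,0,0,0,1]
  grip_force: 5

```text
time: 18.3
position: [0.6665, 0.2305, 0.1401]
tool_rot: [0.667, 0.613, 0.312, -0.286]
ft_force: [0.5, -0.5, -0.7]
grip_width: 0.0576
grip_force: 5.0
```

>>> jog_arm:
  motion: [0,0,0,0,0,0,-0.4,0,0,0,0,0,0,-0.5,0,0,0,0,0,0,-0.6,0,0,0,0,0,0,-0.6,0,0,0,0,0,0,-0.6,0,0,-0.3,0,0,0,-0.6,0,0,-0.6,0,0,0,-0.6,0,0,-0.9,0,0,0,-0.6,0,0,-0.9,0,0,0,-0.6,0,0,-0.9,0,0,0,-0.6,0,0,0,0,0,0,-0.6,0,0,0,0,0,0,-0.6]

```text
time: 19.8
position: [0.6568, 0.1197, 0.2321]
tool_rot: [0.667, 0.613, 0.312, -0.287]
ft_force: [-0.0, 0.1, -1.0]
grip_width: 0.0699
grip_force: 0.0
```

>>> jog_arm:
  motion: [0,0,0,0,0,0,-1,0,0,0,0,0,0,-1,0,0,0,0,0,0,-1,0,0,0,0,0,0,-1,0,0,0,0,0,0,-1,0,0,0,0,0,0,-1,0,0,0,0,0,0,-1,0,0,0,0,0,0,-1,0,0,0,0,0,0,-1,0,0,0,0,0,0,-1,0,0,0,0,0,0,-1,0,0,0,0,0,0,-1]

```text
time: 21.3
position: [0.6571, 0.1202, 0.2319]
tool_rot: [0.667, 0.613, 0.312, -0.287]
ft_force: [-0.5, -0.2, 0.6]
grip_width: 0.0872
grip_force: 0.0
```

Run:
```python
from h import *
a=robot.camera("side");b=robot.camera("scene")
A=np.zeros((600,800,3),np.uint8)
A[:,:400]=cv2.resize(a[120:270,270:370],(400,600),interpolation=cv2.INTER_CUBIC);A[:,400:]=cv2.resize(b[150:300,200:300],(400,600),interpolation=cv2.INTER_CUBIC)
cv2.imwrite("pics/c8.png",A)
```

```text
(no output)
```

View pics/c8.png

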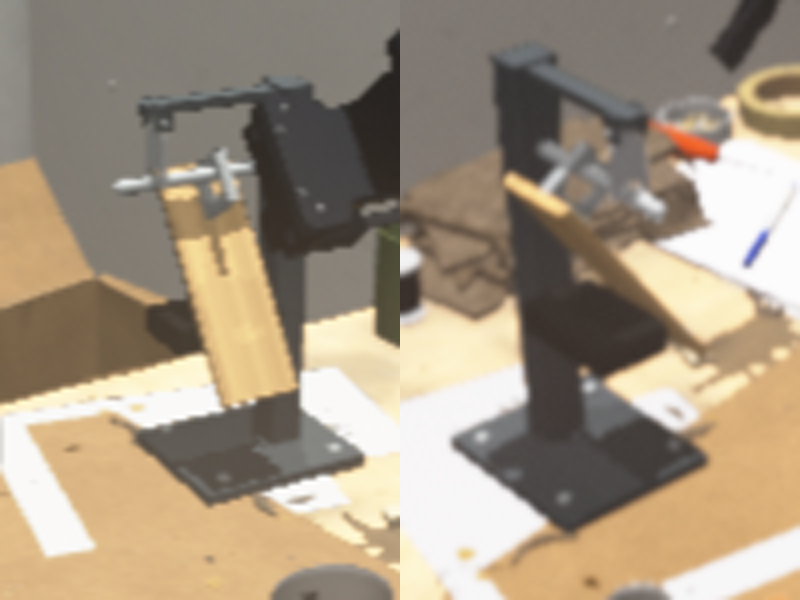

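The lid hangs on the peg leaning on the block, eye at side (225,178), and the keeper hangs straight at (155,155) in front of it. I'll check that it is still, then hand in.

>>> jog_arm:
  motion: [0,0,-0.5,0,0,0,-1,0,0,-0.5,0,0,0,-1,0,0,0,0,0,0,-1,0,0,0,0,0,0,-1,0,0,0,0,0,0,-1,0,0,0,0,0,0,-1]

```text
time: 22.15
position: [0.6542, 0.0901, 0.2571]
tool_rot: [0.667, 0.613, 0.312, -0.287]
ft_force: [-0.1, -0.6, 0.5]
grip_width: 0.0866
grip_force: 0.0
```

Run:
```python
from h import *
a=robot.camera("scene");[robot.camera("side") for _ in range(4)];b=robot.camera("scene")
d=cv2.absdiff(a,b)[170:260,210:290];print(d.max(),d.mean())
if d.mean()<3: print(robot.hand_in())
```

```text
22 0.5518518518518518
the job is handed in; nothing more can be done
None
```

The lid hangs still on the peg with the keeper dropped back in front of the eye. The robot touches nothing, I never moved the loose things, and the job was handed in at about 22 s of the 64 s allowed.

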